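# Sieve the nuts out of the mixed parts

## Robot

A 6-joint arm with a two-finger parallel gripper is mounted at the origin on a cart in front of the work surface, level with it; the furniture and walls round the work are solid. World frame = base frame: x ahead of the robot, y to its left, z up, the work surface at z = 0. Lengths are in m, angles in rad, forces in N, time in s.
With the tool pointing down it reaches from about 0.35 to 0.775 m from the base axis. Payload 5.5 kg.
Tool frame: the origin (TCP) lies midway between the tips of the shut fingers; the grasp point (between the pads) lies 19 mm behind it; z points along the fingers, y is the line along which they close (so a half turn about z gives the same grasp; the last joint's range is limited). The gripper opens to 85 mm and grips with 20 to 120 N. Pads are 22 mm wide; open, the fingers measure 114 mm over their backs; the gripper's body (76 mm by 85 mm) begins 54 mm behind the grasp point. The pads swing forward as they close: fully open they stand 13 mm farther back than shut.
Start: joints at [-1.244, 0.313, 0.046, 1.304, 0, 1.431], TCP at [0.259, -0.514, 0.231] pointing down, gripper open.
Joint ranges: [-2.76, 2.76], [-0.86, 1.69], [-1.03, 1.26], [-2.2, 2.34], [-1.47, 1.5], [-3.14, 3.14]. Speed limits (rad/s): [2.57, 2.57, 3.14, 3.14, 3.14, 3.14].

## Interface

Orientations are given as a unit quaternion [w, x, y, z].
In Python, from workcell import telemetry, imaging, env gives the robot as it stands. The module is installed in compiled form; this text tells all that it offers.
- The arm moves only by the tool step_arm, never from a script. Its argument "moves" is a list of rows, each a list of 3 entries, a list of its own where there are three numbers: the shift along the tool's x, y, z in mm, then the turn, a rotation vector about the tool's x, y, z in rad, then the finger opening in mm, from 0 to 85.4. A call has 1 to 8 rows; each row is the pose to reach, as a shift and turn from the pose commanded when the call began, along the tool's axes at that moment; what a row does not reach only later rows make up. A row lasts 1/12 s, in which the tool goes at most 41.7 mm and 7.16 degrees, less where a joint would pass 70% of its speed; a pose out of reach is approached as far as the arm can. A call with a gripper value outside its range is refused whole. The fingers move at their own pace and stop on an object; "grip_force" is the grip in N (left out, the last holds). Time passes only in rows, so rows that repeat a pose let the fingers close. It gives the time, the measured TCP pose, the force, the opening and the grip force at its end, in the units of the state.
- telemetry.get_state(): the state, without advancing time (a new reading comes with each control period).
- imaging.read_camera(name): name is "side" or "top" or "wrist"; returns the picture (384x512x3 uint8, red, green, blue); there is no depth.
- imaging.camera_params(name): a dict with "camera_matrix" (3x3 intrinsics, pixels), "pose" (4x4, takes a point from camera to world coordinates). Camera axes: x right, y up, looking along -z (the intrinsics and any distortion apply to the point x, -y, -z); pixel columns grow to the right and rows downward; lengths in m; the calibration is good to about 2 mm. A picture is of the moment at which its call begins: read the wrist's pose just before it. camera_params takes no time and is no camera call; for the wrist camera it gives the pose at the moment of the call.
- env.hand_in(): hands the job in; it is judged then, once.
The state is a dict: "clock": time; "joint_pos": joint angles; "qvel": joint speeds; "tau": joint torques, N m; "tcp_pos": TCP position; "orientation": TCP orientation; "wrist_force": force on the tool from outside, world axes, zero at the start; "ft_torque": the same for the moment, N m; "finger_gap": finger opening in m; "grip_force": force on a finger pad.
Only numpy, scipy, OpenCV 4.12 (cv2) and the standard library are available. Lean on these libraries where they do the work, as an engineer would, in place of code of your own. Each camera call takes 0.05 s, during which the arm holds its last target. There are 200 camera calls.

## Task

Lift the yellow hand sieve by its black handle, carry it level and smoothly, and set it down gently on the two rails of the blue catch tray. Keeping hold of it, shake it side to side along the rails, bumping it on the sprung rubber bumper at each end in turn, at least three times each and never so hard that a bumper is driven to the end of its spring, until all three nuts have dropped through into the tray while the gear and the bearing stay in the sieve. Then let go, leaving the sieve sitting squarely on the rails, and disturb nothing else on the bench.

Things in the scene. Friction and masses are not known exactly. Their poses are not given: they have to be found in the camera images.
- sieve: yellow steel hand sieve, loose, about 0.3 kg (0.85 kg with its load); origin at the centre of its underside. Walls form a box 172 mm square outside, 160 mm inside, 32 mm high. Two white nylon skids along y, at x = +-86 to 96 mm, slide on the tray's rails. Friction about 0.3. Not measured while held.
- sieve_deck (a point): centre of the sieve's deck, 10 mm above its underside: steel bars along x, 8 mm wide, at y = -42, 0 and +42 mm, with rods 6 mm thick across them at x = +-27 mm, a little lower. The openings are 34 mm wide (y) and about 48 mm long (x).
- sieve_grip (a point): centre of the sieve's black handle, 85 mm above the sieve's underside, over its middle. A straight bar along the sieve's x, 166 mm long, 14 mm thick (along y), 22 mm high, with a flat steel post at each end (x = +-83 mm); free space of 45 mm beneath. Axes as the sieve's.
- tray: blue open catch tray, fixed, 212 mm (x) by 280 mm (y); origin at the centre of its underside, floor 4 mm thick. Two steel rails along y at x = +-82 to 100 mm, tops 50 mm up. Side walls, inside at x = +-102 mm, 63 mm high, guide the sieve with 6 mm play each side when its axes lie along the tray's (a half turn is as good). End walls 50 mm high.
- stop_left: grey bracket, 50 mm wide, top 22 mm above its origin, at the tray's +y end, with a sprung rubber bumper (22 mm disc). Origin on the bracket's inner side, 136 mm from the tray's middle, 18 mm above the rails, on the bumper's axis (tray's y). The bumper's face stands 10 to 30 mm inward of this origin, set by a screw anew each time and not measured: find it by feel.
- stop_right: the same at the tray's -y end, set by its own screw. Each bumper yields 0.4 mm per newton over 8 mm, then is hard. From the tray's middle the sieve goes 20 to 40 mm before it touches either. A bump counts from 2.5 N; above 30 N is too hard.
- rails (a point): middle of the tray at the height of its rails' top (50 mm above the tray's origin); the sieve's underside comes here when it sits in the middle of the rails. A tall red press stands beyond the right end of the bench and a green-blue toolbox behind: keep the arm clear of both.
- nut_1_c (a point): centre of a bright steel hexagon nut, 24 mm across the flats, 27 mm across the corners, 13 mm high, 40 g; starts flat on one of the sieve's bars
- nut_2_c (a point): a second nut like the first
- nut_3_c (a point): a third nut like the first
- gear_c (a point): centre of a dark steel gear, 68 mm wide, 18 mm high, lying flat in the sieve, too large to fall through
- bearing_c (a point): centre of a ball bearing, 62 mm wide, 16 mm high, lying flat in the sieve, too large to fall through
- spark_plug: small steel and white spark plug lying on its side, 21x70x18 mm, a bystander; origin under its centre
- tape_roll: roll of black insulating tape, 62 mm wide, 18 mm high, a bystander; origin under its centre
- gear: the gear itself; origin at the centre of its underside, 9 mm under gear_c
- bearing: the bearing itself; origin at the centre of its underside, 8 mm under bearing_c
- nut_1: nut number 1 itself; origin at the centre of the face it starts on, 6.5 mm under nut_1_c
- nut_2: nut number 2 itself; origin at the centre of the face it starts on, 6.5 mm under nut_2_c
- nut_3: nut number 3 itself; origin at the centre of the face it starts on, 6.5 mm under nut_3_c
- spanner_3: small steel spanner lying flat, 23x129x6 mm, a bystander; origin under its centre

How it is judged:
On the way, in this order (a step that is already met when the one before it is completed fails the run):
1. the sieve sits squarely on the tray's rails with gear and bearing in it (z of sieve in the frame of tray between 0.046 and 0.054 m and x of sieve in the frame of tray between -0.009 and 0.009 m and y of sieve in the frame of tray between -0.052 and 0.052 m and angle between sieve's own z axis and vertical below 0.06 rad and z of gear_c in the frame of sieve between 0.012 and 0.05 m and x of gear_c in the frame of sieve between -0.08 and 0.08 m and y of gear_c in the frame of sieve between -0.08 and 0.08 m and z of bearing_c in the frame of sieve between 0.012 and 0.05 m and x of bearing_c in the frame of sieve between -0.08 and 0.08 m and y of bearing_c in the frame of sieve between -0.08 and 0.08 m), for 0.1 s.
2. the sieve is pressed on the left bumper with 2.5 N or more (contact force between sieve and stop_left above 2.5 N and z of sieve in the frame of tray between 0.046 and 0.054 m and x of sieve in the frame of tray between -0.009 and 0.009 m and y of sieve in the frame of tray between -0.052 and 0.052 m and angle between sieve's own z axis and vertical below 0.06 rad), for 0.02 s.
3. the sieve is pressed on the right bumper with 2.5 N or more (contact force between sieve and stop_right above 2.5 N and z of sieve in the frame of tray between 0.046 and 0.054 m and x of sieve in the frame of tray between -0.009 and 0.009 m and y of sieve in the frame of tray between -0.052 and 0.052 m and angle between sieve's own z axis and vertical below 0.06 rad), for 0.02 s.
4. the sieve is pressed on the left bumper with 2.5 N or more (all of step 2), for 0.02 s.
5. the sieve is pressed on the right bumper with 2.5 N or more (all of step 3), for 0.02 s.
At the end, for the whole second after the job is handed in: The sieve sits on the tray's rails (underside within 4 mm of rail height, tilt under 0.06 rad, within 9 mm of the tray's middle line), all three nuts lie in the tray below it (centres under 36 mm above the tray's underside), the gear and the bearing lie in the sieve, everything at rest and let go (all of step 1 and z of nut_1_c in the frame of tray between 0 and 0.036 m and x of nut_1_c in the frame of tray between -0.102 and 0.102 m and y of nut_1_c in the frame of tray between -0.136 and 0.136 m and z of nut_2_c in the frame of tray between 0 and 0.036 m and x of nut_2_c in the frame of tray between -0.102 and 0.102 m and y of nut_2_c in the frame of tray between -0.136 and 0.136 m and z of nut_3_c in the frame of tray between 0 and 0.036 m and x of nut_3_c in the frame of tray between -0.102 and 0.102 m and y of nut_3_c in the frame of tray between -0.136 and 0.136 m and linear speed of sieve below 0.02 m/s and linear speed of each of gear, bearing, nut_1, nut_2, nut_3 below 0.03 m/s); the robot touches nothing.
It fails at once if the sieve strikes the left stop with more than 30 N (bumper driven home) (contact force between sieve and stop_left above 30 N).
It fails at once if the sieve strikes the right stop with more than 30 N (bumper driven home) (contact force between sieve and stop_right above 30 N).
It fails at once if the sieve is forced on the tray with more than 80 N (contact force between sieve and tray above 80 N).
It fails at once if the spark plug, the spanner or the tape roll is moved by more than 30 mm (distance of any of spark_plug, spanner_3, tape_roll from where it was at the start of the episode above 0.03 m).
It also fails if it takes over 64 s, if anything falls off the work surface, if the arm or the gripper's body presses on something with over 40 N, if the wrist force passes 120 N, or if a joint passes its speed limit or range.

## Working session

There is one attempt and no reset: what is moved stays moved. The work goes in short steps, Python scripts to look and compute and a tool call to move; the robot and the scene stay as the last step left them, time stands still between calls to the robot, and variables do not carry over. Pictures are saved under pics/ and viewed, at most 10 in all, crops included, and the job is handed in when it is done.

Besides the shell and the picture viewer there is one more tool, called in YAML: its name, and indented under it one key for each argument. step_arm: Moves the arm, as the interface text tells. Its arguments: {"type":"object","properties":{"moves":{"type":"array"},"grip_force":{"type":"number"}},"required":["moves"]}

```bash
mkdir -p pics; cat > h.py <<'E'
from workcell import telemetry, imaging, env
import numpy as np, cv2
from scipy.spatial.transform import Rotation as R
def ray(P,u,v):
    K=np.array(P["camera_matrix"]);T=np.array(P["pose"])
    a=np.linalg.inv(K)@[u,v,1]; d=T[:3,:3]@np.array([a[0],-a[1],-a[2]])
    return T[:3,3],d/np.linalg.norm(d)
def onz(P,u,v,z):
    o,d=ray(P,u,v); return o+d*(z-o[2])/d[2]
def tri(P1,a,P2,b):
    o1,d1=ray(P1,*a);o2,d2=ray(P2,*b)
    s=np.linalg.lstsq(np.c_[d1,-d2],o2-o1,rcond=None)[0]
    p,q=o1+s[0]*d1,o2+s[1]*d2
    return (p+q)/2,np.linalg.norm(p-q)
def proj(P,p):
    K=np.array(P["camera_matrix"]);T=np.array(P["pose"])
    c=T[:3,:3].T@(np.array(p)-T[:3,3]); q=K@[c[0],-c[1],-c[2]]; return q[:2]/q[2]
def snap(n,f):
    im=imaging.read_camera(n); cv2.imwrite(f"pics/{f}.png",im[:,:,::-1]); return im
E
python3 - <<'E'
from h import *
for n in("top","side"):
    im=snap(n,n+"0"); P=imaging.camera_params(n); print(n,P)
a=[cv2.imread(f"pics/{n}0.png") for n in("top","side")]
s=telemetry.get_state();print(s)
E
```

```text
top {'camera_matrix': array([[448.76963741,   0.        , 258.59270024],
       [  0.        , 448.76963741, 189.21116574],
       [  0.        ,   0.        ,   1.        ]]), 'pose': array([[-1.24193969e-03,  9.73424748e-01, -2.29003750e-01,
         2.49812410e-01],
       [-9.99995733e-01, -6.03427504e-04,  2.85822014e-03,
         2.09586588e-01],
       [ 2.64407506e-03,  2.29006322e-01,  9.73421344e-01,
         1.46829042e+00],
       [ 0.00000000e+00,  0.00000000e+00,  0.00000000e+00,
         1.00000000e+00]])}
side {'camera_matrix': array([[424.22373323,   0.        , 262.05397255],
       [  0.        , 424.22373323, 194.58012054],
       [  0.        ,   0.        ,   1.        ]]), 'pose': array([[-0.99999251, -0.00367602,  0.00120768,  0.57923029],
       [ 0.00321319, -0.61505012,  0.78848147,  1.09501657],
       [-0.00215569,  0.78847945,  0.61505733,  0.78623522],
       [ 0.        ,  0.        ,  0.        ,  1.        ]])}
{'clock': 0.1, 'joint_pos': array([-1.24360636e+00,  3.13913435e-01,  4.50829859e-02,  1.30358361e+00,
        1.02678242e-05,  1.43120821e+00]), 'qvel': array([ 0.00079146, -0.00132561,  0.002168  ,  0.00157167,  0.00020336,
       -0.00156276]), 'tau': array([ 2.02424642e-03, -4.81728315e+01,  2.99242204e+01,  1.28320974e-02,
       -1.71723027e-04, -5.71862174e-06]), 'tcp_pos': array([ 0.25861008, -0.5130556 ,  0.23050085]), 'orientation': array([-8.05789557e-04,  9.72887862e-01,  2.31275925e-01, -7.06496843e-05]), 'wrist_force': array([ 0.15482272,  0.65477938, -1.3303933 ]), 'ft_torque': array([0.04848394, 0.00793549, 0.00946004]), 'grip_force': 0.0, 'finger_gap': 0.08521307321271242}
```

View pics/top0.png

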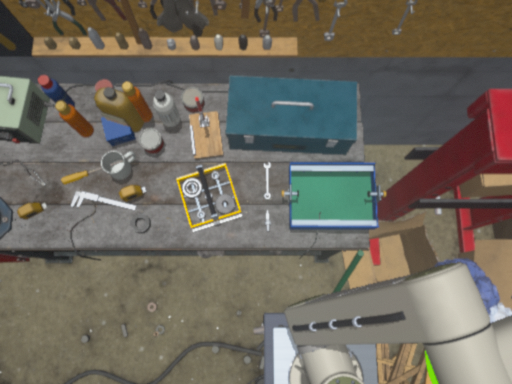

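View pics/side0.png

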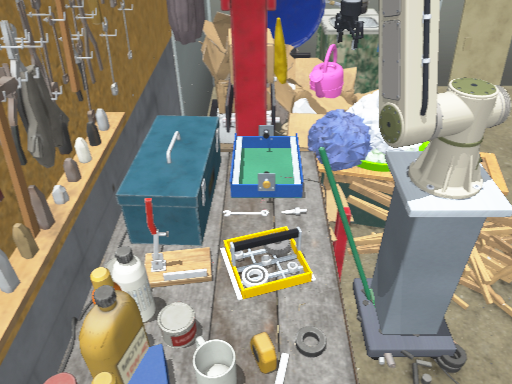

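```bash
python3 - <<'E'
import cv2,numpy as np
a=cv2.imread("pics/top0.png")[150:245,165:260]; b=cv2.imread("pics/side0.png")[215:305,210:325]; c=cv2.imread("pics/top0.png")[150:245,275:395]
f=lambda i:cv2.resize(i,(390,int(390*i.shape[0]/i.shape[1])),interpolation=cv2.INTER_CUBIC)
A,B,C=f(a),f(b),f(c)
o=np.zeros((600,790,3),np.uint8);o[:A.shape[0]-0,:390]=A;o[:B.shape[0],400:]=B;h=600-B.shape[0];o[B.shape[0]:,400:]=C[:h]
cv2.imwrite("pics/z0.png",o)
E
```

```text
(no output)
```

View pics/z0.png

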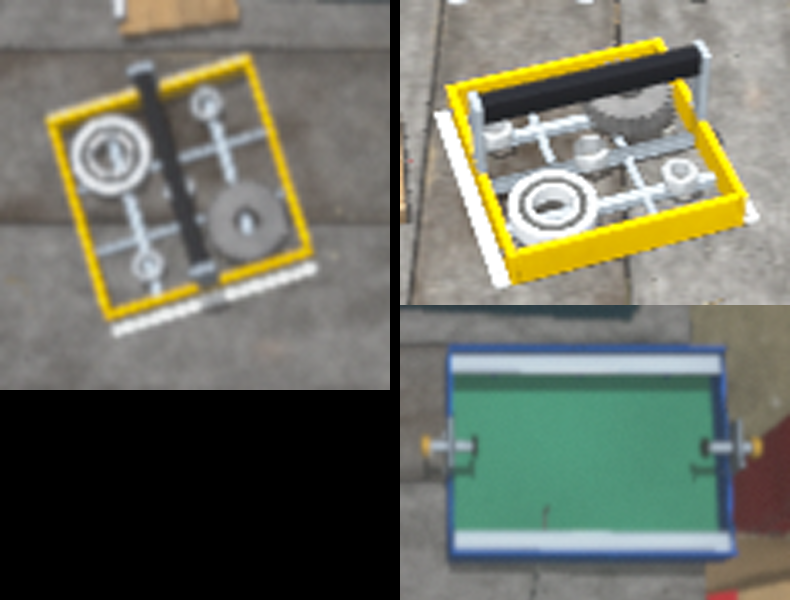

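```bash
python3 - <<'E'
from h import *
P=imaging.camera_params("top");S=imaging.camera_params("side")
t=cv2.imread("pics/top0.png");s=cv2.imread("pics/side0.png")
def black(im,x0,x1,y0,y1,n):
    hs=im.max(2).astype(int);m=(hs<60).astype(np.uint8);k=np.zeros_like(m);k[y0:y1,x0:x1]=m[y0:y1,x0:x1]
    N,l,st,c=cv2.connectedComponentsWithStats(k);i=1+np.argmax(st[1:,4]);p=np.argwhere(l==i)[:,::-1].astype(np.float32)
    r=cv2.minAreaRect(p);b=cv2.boxPoints(r);b=b[np.argsort(b[:,1])]
    if n=="side": b=b[np.argsort(b[:,0])]
    e=(b[0]+b[1])/2,(b[2]+b[3])/2
    print(n,st[i],r,e);return e
et=black(t,185,230,160,225,"top");es=black(s,225,310,225,275,"side")
H=[tri(P,et[i],S,es[i]) for i in(0,1)];print(H)
d=H[0][0]-H[1][0];print("len",np.linalg.norm(d),"yaw",np.degrees(np.arctan2(d[1],d[0])),"c",(H[0][0]+H[1][0])/2)
# yellow check: sieve walls top z=.032
for n,im,Q,z in(("top",t,P,.032),("side",s,S,.032)):
    h=cv2.cvtColor(im,cv2.COLOR_BGR2HSV);m=cv2.inRange(h,(20,150,120),(35,255,255));m[:, :165]=0;m[:150]=0;m[:,330:]=0
    if n=="side":m[:220]=0;m[300:]=0;m[:,:215]=0
    else:m[:,250:]=0
    p=cv2.findNonZero(m);b=cv2.boxPoints(cv2.minAreaRect(cv2.convexHull(p)));print(n,len(p));print(np.array([onz(Q,*q,z) for q in b]))
# blue tray outline & rails
for n,im,Q in(("top",t,P),("side",s,S)):
    h=cv2.cvtColor(im,cv2.COLOR_BGR2HSV)
    m=cv2.inRange(h,(0,0,150),(180,70,255));k=np.zeros_like(m)
    if n=="top":k[155:240,285:385]=m[155:240,285:385]
    else:k[130:205,228:305]=m[130:205,228:305]
    N,l,st,c=cv2.connectedComponentsWithStats(k)
    for i in np.argsort(-st[1:,4])[:2]+1:
        p=np.argwhere(l==i)[:,::-1].astype(np.float32);b=cv2.boxPoints(cv2.minAreaRect(p))
        print(n,st[i],c[i]);print(np.round([onz(Q,*q,.05) for q in b],4).tolist(), onz(Q,*c[i],.05))
E
```

```text
top [204 178   3   8  10] ((205.00001525878906, 181.5), (7.276068687438965, 1.212678074836731), 75.96376037597656) (array([204.11766, 177.97058], dtype=float32), array([205.88237, 185.02942], dtype=float32))
side [234 231  64  20 397] ((265.829345703125, 239.75332641601562), (8.021692276000977, 64.67489624023438), 77.125) (array([234.3049 , 246.95891], dtype=float32), array([297.3538 , 232.54774], dtype=float32))
[(array([0.63110671, 0.37963708, 0.06611771]), np.float64(0.02746936901361818)), (array([0.53661221, 0.37781931, 0.13444995]), np.float64(0.0817236834164774))]
len 0.11662679617279342 yaw 1.102050181575613 c [0.58385946 0.3787282  0.10028383]
top 465
[[0.62203461 0.48122392 0.032     ]
 [0.67670291 0.31271442 0.032     ]
 [0.51130798 0.26093097 0.032     ]
 [0.45940886 0.4256645  0.032     ]]
side 1382
[[0.67841672 0.31557197 0.032     ]
 [0.48318289 0.24020184 0.032     ]
 [0.4607762  0.44842783 0.032     ]
 [0.63013429 0.50400429 0.032     ]]
top [292 219  85   7 514] [333.82101167 221.9688716 ]
[[0.4662, 0.0991, 0.05], [0.4856, 0.0987, 0.05], [0.4853, -0.17, 0.05], [0.466, -0.1689, 0.05]] [ 0.47586448 -0.03467233  0.05      ]
top [291 165  83   6 497] [331.91750503 167.50503018]
[[0.6481, 0.099, 0.05], [0.6652, 0.0987, 0.05], [0.6651, -0.1712, 0.05], [0.648, -0.1701, 0.05]] [ 0.65658837 -0.03558089  0.05      ]
side [290 137  11  47 303] [294.7689769  160.68316832]
[[0.4897, -0.1662, 0.05], [0.4631, -0.1718, 0.05], [0.4654, 0.0966, 0.05], [0.4881, 0.1006, 0.05]] [ 0.47441459 -0.02139708  0.05      ]
side [232 137  10  47 300] [236.97       160.91666667]
[[0.667, 0.0953, 0.05], [0.6647, -0.1725, 0.05], [0.6415, -0.1676, 0.05], [0.6473, 0.0989, 0.05]] [ 0.65604358 -0.02124584  0.05      ]
```

```bash
python3 - <<'E'
from h import *
P=imaging.camera_params("top");S=imaging.camera_params("side")
t=cv2.imread("pics/top0.png");v=t.max(2)
m=(v<85).astype(np.uint8);k=np.zeros_like(m);k[163:218,192:224]=m[163:218,192:224]
N,l,st,c=cv2.connectedComponentsWithStats(k);i=1+np.argmax(st[1:,4]);p=np.argwhere(l==i)[:,::-1].astype(np.float32)
r=cv2.minAreaRect(p);b=cv2.boxPoints(r);b=b[np.argsort(b[:,1])];e=(b[0]+b[1])/2,(b[2]+b[3])/2;print(st[i],r,e)
es=((234.3,246.96),(297.35,232.55))
H=[tri(P,e[i],S,es[i]) for i in(0,1)];print(H)
d=H[0][0]-H[1][0];print(np.linalg.norm(d),np.degrees(np.arctan2(d[1],d[0])),(H[0][0]+H[1][0])/2)
print([onz(P,*q,.09) for q in e])
E
```

```text
[197 168  19  46 237] ((205.3434295654297, 190.52963256835938), (46.63225173950195, 11.365947723388672), 79.28687286376953) (array([201.00916, 167.6199 ], dtype=float32), array([209.6777 , 213.43936], dtype=float32))
[(array([0.6449928 , 0.39034066, 0.08284352]), np.float64(0.0038918267214075623)), (array([0.4950638 , 0.35739673, 0.09641971]), np.float64(0.0008593911543894323))]
0.15410490106946714 12.392675027288133 [0.5700283  0.37386869 0.08963161]
[array([0.64493725, 0.38915077, 0.09      ]), array([0.49663643, 0.35798908, 0.09      ])]
```

```bash
cat >> h.py <<'E'
def delta(p,yawdeg):
    s=telemetry.get_state();q=s["orientation"];Rt=R.from_quat([q[1],q[2],q[3],q[0]])
    y=np.radians(yawdeg);G=R.from_matrix(np.array([[np.cos(y),np.sin(y),0],[np.sin(y),-np.cos(y),0],[0,0,-1]]))
    print("shift mm",np.round(Rt.inv().apply(np.array(p)-s["tcp_pos"])*1000,1),"rot",np.round((Rt.inv()*G).as_rotvec(),4),"F",np.round(s["wrist_force"],2),"t",s["clock"],"gap",s["finger_gap"])
E
python3 -c "
from h import *
delta([.566,.37,.23],17.4)"
```

```text
shift mm [ 671.9 -650.3    1.7] rot [-1.600e-03 -1.000e-04  1.631e-01] F [ 0.15  0.65 -1.33] t 0.1 gap 0.08521307321271242
```

step_arm:
  moves:
    - [[240, -232, 0], [0, 0, 0.163], 85]
    - [[240, -232, 0], [0, 0, 0.163], 85]
    - [[240, -232, 0], [0, 0, 0.163], 85]
    - [[240, -232, 0], [0, 0, 0.163], 85]
    - [[240, -232, 0], [0, 0, 0.163], 85]
    - [[240, -232, 0], [0, 0, 0.163], 85]
    - [[240, -232, 0], [0, 0, 0.163], 85]
    - [[240, -232, 0], [0, 0, 0.163], 85]

```text
clock: 0.77
tcp_pos: [0.3684, -0.1967, 0.2311]
orientation: [-0.0, 0.989, 0.151, -0.0]
wrist_force: [0.7, -0.0, -0.1]
finger_gap: 0.0851
grip_force: 0.0
```

```bash
python3 -c "
from h import *
delta([.566,.37,.23],17.4)"
```

```text
shift mm [ 357.7 -481.9    1.2] rot [-0.0002  0.     -0.0005] F [ 0.73 -0.02 -0.07] t 0.7667 gap 0.08507390073008221
```

step_arm:
  moves:
    - [[358, -482, 0], [0, 0, 0], 85]
    - [[358, -482, 0], [0, 0, 0], 85]
    - [[358, -482, 0], [0, 0, 0], 85]
    - [[358, -482, 0], [0, 0, 0], 85]
    - [[358, -482, 0], [0, 0, 0], 85]
    - [[358, -482, 0], [0, 0, 0], 85]
    - [[358, -482, 0], [0, 0, 0], 85]
    - [[358, -482, 0], [0, 0, 0], 85]

```text
clock: 1.43
tcp_pos: [0.4781, 0.1182, 0.231]
orientation: [0.0, 0.988, 0.151, -0.0]
wrist_force: [0.3, -0.0, 0.1]
finger_gap: 0.085
grip_force: 0.0
```

```bash
python3 -c "
from h import *
delta([.566,.37,.23],17.4)"
```

```text
shift mm [ 159.3 -213.9    1. ] rot [0.0002 0.0003 0.0005] F [ 0.29 -0.04  0.09] t 1.4333 gap 0.08496783408895463
```

step_arm:
  moves:
    - [[159, -214, 0], [0, 0, 0], 85]
    - [[159, -214, 0], [0, 0, 0], 85]
    - [[159, -214, 0], [0, 0, 0], 85]
    - [[159, -214, 0], [0, 0, 0], 85]
    - [[159, -214, 0], [0, 0, 0], 85]
    - [[159, -214, 0], [0, 0, 0], 85]
    - [[159, -214, 0], [0, 0, 0], 85]
    - [[159, -214, 0], [0, 0, 0], 85]

```text
clock: 2.1
tcp_pos: [0.5828, 0.3212, 0.2298]
orientation: [-0.014, 0.983, 0.185, -0.004]
wrist_force: [-1.0, -0.4, -0.4]
finger_gap: 0.085
grip_force: 0.0
```

```bash
python3 - <<'E'
from h import *
P=imaging.camera_params("wrist");snap("wrist","w0");np.save("w0.npy",P,allow_pickle=True);print(P)
delta([.566,.37,.23],17.4)
E
```

```text
{'camera_matrix': array([[281.46747193,   0.        , 258.08364948],
       [  0.        , 281.46747193, 192.09619611],
       [  0.        ,   0.        ,   1.        ]]), 'pose': array([[ 0.36338543,  0.88661707,  0.28611395,  0.65424389],
       [-0.93123038,  0.35476668,  0.08337013,  0.34552765],
       [-0.02758631, -0.2967335 ,  0.9545618 ,  0.37238371],
       [ 0.        ,  0.        ,  0.        ,  1.        ]])}
shift mm [  2.  -51.1   1.2] rot [-0.029  0.003  0.068] F [ 0.68  0.21 -1.04] t 2.15 gap 0.08463072260760697
```

View pics/w0.png

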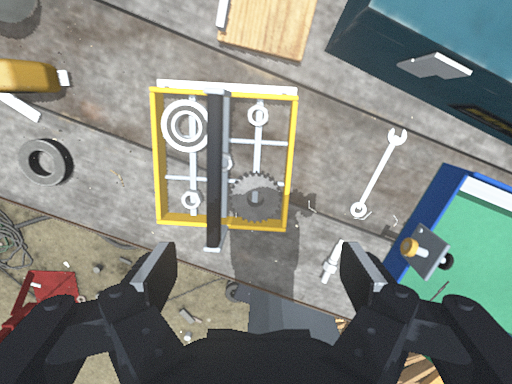

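```bash
python3 - <<'E'
from h import *
s=telemetry.get_state();print(s["joint_pos"],s["qvel"],s["tcp_pos"],s["orientation"])
P=np.load("w0.npy",allow_pickle=True).item()
im=cv2.imread("pics/w0.png");m=(im.max(2)<50).astype(np.uint8);k=np.zeros_like(m);k[85:252,200:224]=m[85:252,200:224]
N,l,st,c=cv2.connectedComponentsWithStats(k);i=1+np.argmax(st[1:,4]);p=np.argwhere(l==i)[:,::-1].astype(np.float32)
r=cv2.minAreaRect(p);b=cv2.boxPoints(r);b=b[np.argsort(b[:,1])];e=(b[0]+b[1])/2,(b[2]+b[3])/2;print(st[i],r,e)
S=imaging.camera_params("side");T=imaging.camera_params("top")
es=((234.3,246.96),(297.35,232.55))
print([tri(P,e[i],S,es[i]) for i in(0,1)])
H=[onz(P,*q,.093) for q in e];d=H[0]-H[1];print(H,np.linalg.norm(d),np.degrees(np.arctan2(d[1],d[0])),(H[0]+H[1])/2)
E
```

```text
[0.37073972 0.49801012 0.31850725 1.39336448 0.02904078 3.14058353] [-0.01616894 -0.04331702 -0.06467747  0.00213305 -0.01134317 -0.00088531] [0.58265442 0.32166979 0.22974217] [-0.01408215  0.98267368  0.18477161 -0.00368672]Traceback (most recent call last):
  File "<stdin>", line 5, in <module>
    return _wrapfunc(a, 'argmax', axis=axis, out=out, **kwds)
    return bound(*args, **kwds)
ValueError: attempt to get argmax of an empty sequence
```

step_arm:
  moves:
    - [[0, -10, 0], [0, 0, -0.125], 85]
    - [[0, -20, 0], [0, 0, -0.25], 85]
    - [[0, -30, 0], [0, 0, -0.375], 85]
    - [[0, -40, 0], [0, 0, -0.5], 85]
    - [[0, -50, 0], [0, 0, -0.625], 85]
    - [[0, -50, 0], [0, 0, -0.75], 85]
    - [[0, -50, 0], [0, 0, -0.875], 85]
    - [[0, -50, 0], [0, 0, -1.0], 85]

```text
clock: 2.82
tcp_pos: [0.5631, 0.3658, 0.2327]
orientation: [-0.014, 0.772, 0.635, 0.004]
wrist_force: [0.2, -0.3, 0.2]
finger_gap: 0.0847
grip_force: 0.0
```

```bash
python3 - <<'E'
from h import *
delta([.566,.37,.23],197.4)
P=np.load("w0.npy",allow_pickle=True).item()
im=cv2.imread("pics/w0.png");print(im[150,205:240].max(1))
E
```

```text
shift mm [4.6 2.1 2.8] rot [ 0.0133 -0.0309 -2.0693] F [ 0.2  -0.35  0.18] t 2.8167 gap 0.08469415715206742
[156 138  92  90  89  94  93  90  98  95  98  95  93  84  85  71  86 138
 187 205 202 203 187 139 100 102 114 139 153 150 149 151 147 144 145]
```

step_arm:
  moves:
    - [[0, 0, 0], [0, 0, -0.125], 85]
    - [[0, 0, 0], [0, 0, -0.25], 85]
    - [[0, 0, 0], [0, 0, -0.375], 85]
    - [[0, 0, 0], [0, 0, -0.5], 85]
    - [[0, 0, 0], [0, 0, -0.625], 85]
    - [[0, 0, 0], [0, 0, -0.75], 85]
    - [[0, 0, 0], [0, 0, -0.875], 85]
    - [[0, 0, 0], [0, 0, -1.0], 85]

```text
clock: 3.48
tcp_pos: [0.5633, 0.3655, 0.2328]
orientation: [-0.01, 0.374, 0.927, 0.01]
wrist_force: [0.1, 0.1, 0.3]
finger_gap: 0.0848
grip_force: 0.0
```

```bash
python3 - <<'E'
from h import *
delta([.566,.37,.23],197.4)
P=np.load("w0.npy",allow_pickle=True).item()
im=cv2.imread("pics/w0.png");m=(im.max(2)<107).astype(np.uint8);k=np.zeros_like(m);k[98:244,202:224]=m[98:244,202:224]
k=cv2.morphologyEx(k,cv2.MORPH_OPEN,np.ones((5,5),np.uint8))
N,l,st,c=cv2.connectedComponentsWithStats(k);i=1+np.argmax(st[1:,4]);p=np.argwhere(l==i)[:,::-1].astype(np.float32)
r=cv2.minAreaRect(p);b=cv2.boxPoints(r);b=b[np.argsort(b[:,1])];e=(b[0]+b[1])/2,(b[2]+b[3])/2;print(st[i],r,e)
S=imaging.camera_params("side")
es=((234.3,246.96),(297.35,232.55));e2=((217,93),(212.5,246))
print([tri(P,e2[i],S,es[i]) for i in(0,1)])
for z in(.09,.096):
  H=[onz(P,*q,z) for q in e];d=H[0]-H[1];print(H,np.linalg.norm(d),np.degrees(np.arctan2(d[1],d[0])),(H[0]+H[1])/2)
E
```

```text
shift mm [1.1 5.1 2.9] rot [ 0.0231 -0.018  -1.07  ] F [0.14 0.05 0.26] t 3.4833 gap 0.08484475594832923
[ 207   98   16  146 1921] ((213.76071166992188, 170.48959350585938), (14.857681274414062, 145.19686889648438), 0.8069294095039368) (array([214.78313,  97.89836], dtype=float32), array([212.7383 , 243.08084], dtype=float32))
[(array([0.64488753, 0.39364991, 0.08512223]), np.float64(0.004026549894956065)), (array([0.49188128, 0.34601765, 0.08710226]), np.float64(0.003758620677386358))]
[array([0.64205797, 0.39358167, 0.09      ]), array([0.49507214, 0.34628128, 0.09      ])] 0.15440907127617234 17.838298613954965 [0.56856505 0.36993147 0.09      ]
[array([0.64231689, 0.39256063, 0.096     ]), array([0.49845417, 0.34626527, 0.096     ])] 0.15112823604691886 17.838298613954972 [0.57038553 0.36941295 0.096     ]
```

step_arm:
  moves:
    - [[0, 0, 0], [0, 0, -0.125], 85]
    - [[0, 0, 0], [0, 0, -0.25], 85]
    - [[0, 0, 0], [0, 0, -0.375], 85]
    - [[0, 0, 0], [0, 0, -0.5], 85]
    - [[0, 0, 0], [0, 0, -0.625], 85]
    - [[0, 0, 0], [0, 0, -0.75], 85]
    - [[0, 0, 0], [0, 0, -0.875], 85]
    - [[0, 0, 0], [0, 0, -1.0], 85]

```text
clock: 4.15
tcp_pos: [0.5633, 0.3655, 0.2328]
orientation: [-0.004, -0.117, 0.993, 0.013]
wrist_force: [-0.1, 0.7, 1.0]
finger_gap: 0.085
grip_force: 0.0
```

```bash
python3 - <<'E'
from h import *
delta([.569,.370,.15],197.5)
E
```

```text
shift mm [-7.1  0.8 82.8] rot [ 0.0276 -0.0045 -0.0718] F [-0.12  0.68  1.04] t 4.15 gap 0.08502938477360542
```

step_arm:
  moves:
    - [[-4, 0, 25], [0.014, -0.002, -0.036], 50]
    - [[-7, 1, 50], [0.0276, -0.0045, -0.072], 50]
    - [[-7, 1, 75], [0.0276, -0.0045, -0.072], 50]
    - [[-7, 1, 83], [0.0276, -0.0045, -0.072], 50]
    - [[-7, 1, 83], [0.0276, -0.0045, -0.072], 50]
    - [[-7, 1, 83], [0.0276, -0.0045, -0.072], 50]

```text
clock: 4.65
tcp_pos: [0.5693, 0.3706, 0.1502]
orientation: [-0.0, -0.149, 0.989, 0.0]
wrist_force: [1.0, 0.6, -0.2]
finger_gap: 0.0499
grip_force: 0.0
```

```bash
python3 - <<'E'
from h import *
P=imaging.camera_params("wrist");snap("wrist","w1");np.save("w1.npy",P,allow_pickle=True)
for p in((.641,.3925,.096),(.497,.347,.096)):print(proj(P,p))
delta([.569,.370,.067],197.5)
E
```

```text
[256.85725208 295.6538612 ]
[255.32239406 104.38151947]
shift mm [ 1.5 -0.7 84.3] rot [ 0.0005  0.0022 -0.0057] F [-0.01 -0.18  0.28] t 4.7 gap 0.050104506859792265
```

View pics/w1.png

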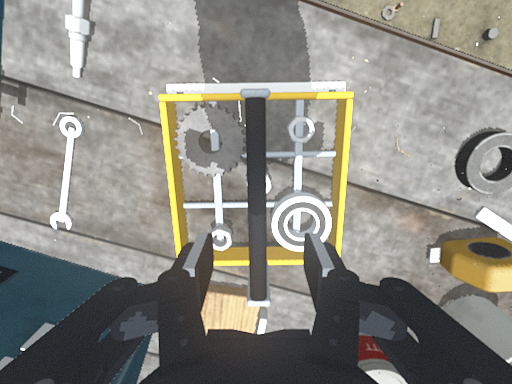

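step_arm:
  moves:
    - [[1, -1, 30], [0, 0, -0.005], 50]
    - [[1, -1, 55], [0, 0, -0.005], 50]
    - [[1, -1, 75], [0, 0, -0.005], 50]
    - [[1, -1, 83], [0, 0, -0.005], 50]
    - [[1, -1, 83], [0, 0, -0.005], 50]
    - [[1, -1, 83], [0, 0, -0.005], 20]
    - [[1, -1, 83], [0, 0, -0.005], 16]
    - [[1, -1, 83], [0, 0, -0.005], 12]
  grip_force: 100

```text
clock: 5.37
tcp_pos: [0.5705, 0.3704, 0.0691]
orientation: [0.002, -0.152, 0.988, 0.0]
wrist_force: [3.0, -12.5, 6.2]
finger_gap: 0.0142
grip_force: 4.4
```

step_arm:
  moves:
    - [[0, 0, 0], [0, 0, 0], 8]
    - [[0, 0, 0], [0, 0, 0], 4]
    - [[0, 0, 0], [0, 0, 0], 0]
    - [[0, 0, 0], [0, 0, 0], 0]
  grip_force: 100

```text
clock: 5.7
tcp_pos: [0.5705, 0.3704, 0.0693]
orientation: [0.002, -0.152, 0.988, 0.001]
wrist_force: [-0.5, -0.7, 6.9]
finger_gap: 0.0121
grip_force: 98.8
```

step_arm:
  moves:
    - [[0, 0, -2], [0, 0, 0], 0]
    - [[0, 0, -7], [0, 0, 0], 0]
    - [[0, 0, -15], [0, 0, 0], 0]
    - [[0, 0, -25], [0, 0, 0], 0]
    - [[0, 0, -36], [0, 0, 0], 0]
    - [[0, 0, -48], [0, 0, 0], 0]
    - [[0, 0, -60], [0, 0, 0], 0]
    - [[0, 0, -72], [0, 0, 0], 0]

```text
clock: 6.37
tcp_pos: [0.569, 0.37, 0.1402]
orientation: [0.0, -0.152, 0.988, 0.0]
wrist_force: [0.3, -0.1, -8.3]
finger_gap: 0.0121
grip_force: 97.6
```

step_arm:
  moves:
    - [[0, 0, -12], [0, 0, 0], 0]
    - [[0, 0, -23], [0, 0, 0], 0]
    - [[0, 0, -32], [0, 0, 0], 0]
    - [[0, 0, -40], [0, 0, 0], 0]
    - [[0, 0, -46], [0, 0, 0], 0]
    - [[0, 0, -49], [0, 0, 0], 0]
    - [[0, 0, -50], [0, 0, 0], 0]
    - [[0, 0, -50], [0, 0, 0], 0]

```text
clock: 7.03
tcp_pos: [0.5689, 0.3699, 0.1885]
orientation: [0.0, -0.152, 0.988, 0.0]
wrist_force: [-0.4, 0.3, -8.1]
finger_gap: 0.0121
grip_force: 97.7
```

```bash
python3 - <<'E'
from h import *
snap("side","s1")
delta([.566,-.0355,.19],180)
a=cv2.imread("pics/s1.png")[130:310,190:370];cv2.imwrite("pics/s1c.png",cv2.resize(a,(600,600)))
E
```

```text
shift mm [ 124.4 -385.7   -1.9] rot [ 2.000e-04 -3.000e-04  3.053e-01] F [ 0.07  0.35 -8.1 ] t 7.0833 gap 0.012242517411095496
```

View pics/s1c.png

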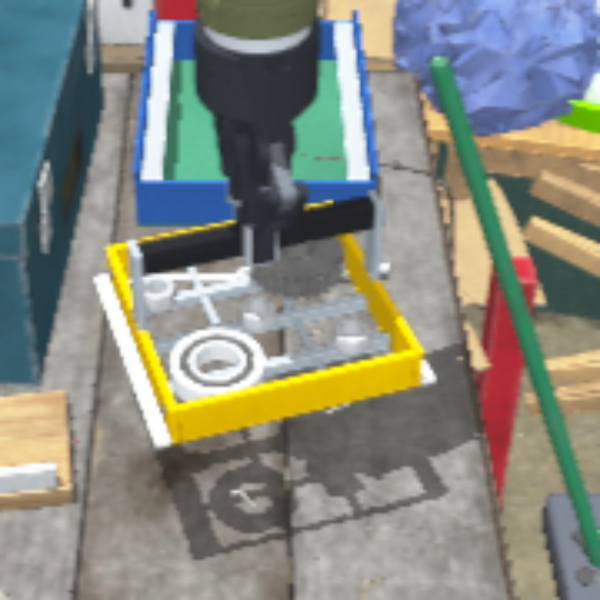

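step_arm:
  moves:
    - [[1, -2, 0], [0, 0, 0.01], 0]
    - [[2, -7, 0], [0, 0, 0.03], 0]
    - [[5, -14, 0], [0, 0, 0.07], 0]
    - [[7, -23, 0], [0, 0, 0.12], 0]
    - [[11, -33, 0], [0, 0, 0.17], 0]
    - [[15, -45, 0], [0, 0, 0.22], 0]
    - [[19, -58, 0], [0, 0, 0.26], 0]
    - [[24, -72, 0], [0, 0, 0.29], 0]

```text
clock: 7.75
tcp_pos: [0.5676, 0.2929, 0.1884]
orientation: [0.0, -0.006, 1.0, 0.0]
wrist_force: [-0.1, -0.9, -7.5]
finger_gap: 0.012
grip_force: 97.7
```

```bash
python3 - <<'E'
from h import *
delta([.566,-.0355,.19],180)
E
```

```text
shift mm [   5.8 -328.4   -1.7] rot [0.0003 0.0003 0.0126] F [-0.1  -0.88 -7.47] t 7.75 gap 0.012009456244970207
```

step_arm:
  moves:
    - [[1, -14, 0], [0, 0, 0.005], 0]
    - [[2, -29, 0], [0, 0, 0.01], 0]
    - [[2, -45, 0], [0, 0, 0.012], 0]
    - [[3, -61, 0], [0, 0, 0.012], 0]
    - [[4, -77, 0], [0, 0, 0.012], 0]
    - [[5, -94, 0], [0, 0, 0.012], 0]
    - [[6, -111, 0], [0, 0, 0.012], 0]
    - [[6, -128, 0], [0, 0, 0.012], 0]

```text
clock: 8.42
tcp_pos: [0.5633, 0.1641, 0.1887]
orientation: [0.0, -0.002, 1.0, 0.0]
wrist_force: [0.2, 0.3, -7.6]
finger_gap: 0.0122
grip_force: 97.7
```

step_arm:
  moves:
    - [[0, -17, 0], [0, 0, 0], 0]
    - [[0, -34, 0], [0, 0, 0], 0]
    - [[0, -51, 0], [0, 0, 0], 0]
    - [[0, -68, 0], [0, 0, 0], 0]
    - [[0, -84, 0], [0, 0, 0], 0]
    - [[0, -99, 0], [0, 0, 0], 0]
    - [[0, -113, 0], [0, 0, 0], 0]
    - [[0, -126, 0], [0, 0, 0], 0]

```text
clock: 9.08
tcp_pos: [0.5639, 0.0382, 0.1888]
orientation: [0.0, -0.001, 1.0, 0.0]
wrist_force: [0.7, -0.4, -8.4]
finger_gap: 0.012
grip_force: 97.7
```

```bash
python3 - <<'E'
from h import *
delta([.566,-.0355,.19],180)
E
```

```text
shift mm [ -1.9 -73.7  -1.3] rot [0.0004 0.0009 0.0027] F [ 0.71 -0.41 -8.35] t 9.0833 gap 0.011965099446512976
```

step_arm:
  moves:
    - [[0, -12, 0], [0, 0, 0], 0]
    - [[-1, -24, 0], [0, 0, 0], 0]
    - [[-1, -36, 0], [0, 0, 0.003], 0]
    - [[-1, -48, 0], [0, 0, 0.003], 0]
    - [[-1, -58, 0], [0, 0, 0.003], 0]
    - [[-1, -66, 0], [0, 0, 0.003], 0]
    - [[-1, -71, 0], [0, 0, 0.003], 0]
    - [[-1, -73, 0], [0, 0, 0.003], 0]

```text
clock: 9.75
tcp_pos: [0.5653, -0.0339, 0.1884]
orientation: [0.0, 0.0, 1.0, 0.0]
wrist_force: [-0.2, 0.8, -7.7]
finger_gap: 0.0123
grip_force: 97.7
```

```bash
python3 - <<'E'
from h import *
t=snap("top","t2");s=snap("side","s2")
P=imaging.camera_params("wrist");snap("wrist","w2");np.save("w2.npy",P,allow_pickle=True)
delta([.566,-.0355,.19],180)
w=cv2.imread("pics/w2.png");a=cv2.imread("pics/t2.png")[150:245,275:395]
o=np.zeros((384,800,3),np.uint8);o[:,:512]=w;o[:228,512:]=cv2.resize(a,(288,228));cv2.imwrite("pics/z2.png",o)
E
```

```text
shift mm [-0.7 -2.7 -1.6] rot [0.001  0.0004 0.0004] F [ 0.3  -0.18 -7.92] t 9.9 gap 0.01214280443865065
```

View pics/z2.png

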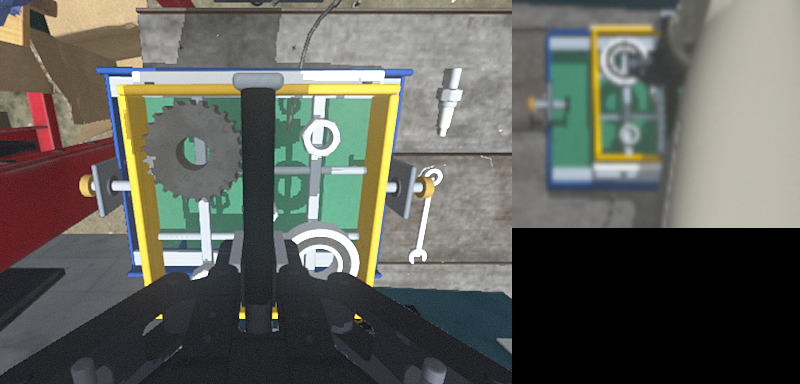

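```bash
python3 - <<'E'
from h import *
P=np.load("w1.npy",allow_pickle=True).item();im=cv2.imread("pics/w1.png")
print(im[84:106,257].max(1),im[290:312,258].max(1))
for z in(.096,):
  for q in((256.5,97.5),(258,298)):print(onz(P,*q,z))
P=np.load("w2.npy",allow_pickle=True).item();im=cv2.imread("pics/w2.png");print(im[66:100,258].max(1))
for q in((258,73),(258,88)):print(onz(P,*q,.215))
# tray near wall outer/inner and rail near, far
print("tray col",[ (r,im[r,330].tolist()) for r in range(62,90,1)])
E
```

```text
[243 240 237 236 211 180 196 204 207 197 198 189 152  79  59  66  62  66
  67  63  66  67] [ 87  89  89  84  84  83  87  91  88  78  96 221 255 255 255 255 244 253
 255 253 244 228]
[0.49259935 0.34646771 0.096     ]
[0.64291544 0.39408281 0.096     ]
[116 119 125 134 153 204 189 149 166 170 177 178 170 174 169 169 164 166
 158 158 139  99  46  52  55  50  58  56  49  52  53  61  54  55]
[ 0.47777996 -0.03266827  0.215     ]
[ 0.48316647 -0.03266444  0.215     ]
tray col [(62, [155, 162, 159]), (63, [122, 123, 125]), (64, [135, 138, 135]), (65, [117, 124, 124]), (66, [117, 121, 123]), (67, [116, 122, 122]), (68, [125, 104, 96]), (69, [137, 85, 65]), (70, [218, 203, 194]), (71, [255, 255, 255]), (72, [255, 255, 255]), (73, [255, 255, 255]), (74, [255, 255, 255]), (75, [255, 255, 255]), (76, [255, 255, 255]), (77, [255, 255, 255]), (78, [255, 255, 255]), (79, [255, 255, 255]), (80, [255, 255, 255]), (81, [217, 215, 209]), (82, [227, 220, 211]), (83, [194, 199, 204]), (84, [93, 206, 236]), (85, [105, 243, 255]), (86, [112, 246, 255]), (87, [115, 249, 255]), (88, [120, 249, 255]), (89, [120, 250, 255])]
```

step_arm:
  moves:
    - [[-1, -1, 3], [0, 0, 0], 0]
    - [[-2, -2, 10], [0, 0, 0], 0]
    - [[-2, -2, 19], [0, 0, 0], 0]
    - [[-2, -2, 29], [0, 0, 0], 0]
    - [[-2, -2, 39], [0, 0, 0], 0]
    - [[-2, -2, 48], [0, 0, 0], 0]
    - [[-2, -2, 54], [0, 0, 0], 0]
    - [[-2, -2, 58], [0, 0, 0], 0]

```text
clock: 10.57
tcp_pos: [0.5666, -0.0348, 0.1289]
orientation: [-0.001, -0.0, 1.0, 0.0]
wrist_force: [0.4, 0.4, -8.3]
finger_gap: 0.0124
grip_force: 97.7
```

step_arm:
  moves:
    - [[0, 0, 2], [0, 0, 0], 0]
    - [[0, 0, 4], [0, 0, 0], 0]
    - [[0, 0, 5], [0, 0, 0], 0]
    - [[0, 0, 6], [0, 0, 0], 0]
    - [[0, 0, 6], [0, 0, 0], 0]

```text
clock: 10.98
tcp_pos: [0.5676, -0.0351, 0.1247]
orientation: [0.001, -0.0, 1.0, 0.0]
wrist_force: [0.1, -0.7, -7.8]
finger_gap: 0.0129
grip_force: 97.7
```

step_arm:
  moves:
    - [[0, 0, 1], [0, 0, 0], 0]
    - [[0, 0, 2], [0, 0, 0], 0]
    - [[0, 0, 3], [0, 0, 0], 0]
    - [[0, 0, 3], [0, 0, 0], 0]

```text
clock: 11.32
tcp_pos: [0.5672, -0.035, 0.1213]
orientation: [0.0, -0.0, 1.0, 0.0]
wrist_force: [0.1, -0.3, -8.8]
finger_gap: 0.0125
grip_force: 97.7
```

step_arm:
  moves:
    - [[0, 0, 1], [0, 0, 0], 0]
    - [[0, 0, 2], [0, 0, 0], 0]
    - [[0, 0, 3], [0, 0, 0], 0]
    - [[0, 0, 3], [0, 0, 0], 0]

```text
clock: 11.65
tcp_pos: [0.5674, -0.035, 0.1193]
orientation: [0.001, -0.0, 1.0, 0.0]
wrist_force: [-2.9, -0.0, -0.3]
finger_gap: 0.0122
grip_force: 98.7
```

step_arm:
  moves:
    - [[0, 2, 0], [0, 0, 0], 0]
    - [[0, 6, 0], [0, 0, 0], 0]
    - [[0, 11, 0], [0, 0, 0], 0]
    - [[0, 15, 0], [0, 0, 0], 0]
    - [[0, 18, 0], [0, 0, 0], 0]
    - [[0, 19, 0], [0, 0, 0], 0]
    - [[0, 19, 0], [0, 0, 0], 0]

```text
clock: 12.23
tcp_pos: [0.5682, -0.0158, 0.1193]
orientation: [0.001, -0.0, 1.0, 0.0]
wrist_force: [1.4, -2.1, 3.1]
finger_gap: 0.0123
grip_force: 99.5
```

step_arm:
  moves:
    - [[0, 1, 0], [0, 0, 0], 0]
    - [[0, 2, 0], [0, 0, 0], 0]
    - [[0, 3, 0], [0, 0, 0], 0]
    - [[0, 4, 0], [0, 0, 0], 0]
    - [[0, 4, 0], [0, 0, 0], 0]

```text
clock: 12.65
tcp_pos: [0.5681, -0.0126, 0.1193]
orientation: [0.001, 0.0, 1.0, -0.0]
wrist_force: [0.8, -4.8, 4.7]
finger_gap: 0.0126
grip_force: 99.6
```

step_arm:
  moves:
    - [[0, 1, -0.5], [0, 0, 0], 0]
    - [[0, 2, -0.5], [0, 0, 0], 0]
    - [[0, 3, -0.5], [0, 0, 0], 0]
    - [[0, 3, -0.5], [0, 0, 0], 0]

```text
clock: 12.98
tcp_pos: [0.5676, -0.0092, 0.1193]
orientation: [0.001, -0.0, 1.0, -0.0]
wrist_force: [0.4, -5.1, 4.7]
finger_gap: 0.0126
grip_force: 99.5
```

step_arm:
  moves:
    - [[0, 1, 0], [0, 0, 0], 0]
    - [[0, 2, 0], [0, 0, 0], 0]
    - [[0, 3, 0], [0, 0, 0], 0]
    - [[0, 3, 0], [0, 0, 0], 0]

```text
clock: 13.32
tcp_pos: [0.5676, -0.0073, 0.1193]
orientation: [0.0, 0.0, 1.0, -0.001]
wrist_force: [0.9, -9.1, 4.5]
finger_gap: 0.012
grip_force: 99.5
```

step_arm:
  moves:
    - [[0, 1, 0], [0, 0, 0], 0]
    - [[0, 2, 0], [0, 0, 0], 0]
    - [[0, 2, 0], [0, 0, 0], 0]
    - [[0, 2, 0], [0, 0, 0], 0]

```text
clock: 13.65
tcp_pos: [0.5676, -0.0061, 0.1194]
orientation: [0.0, 0.001, 1.0, -0.002]
wrist_force: [-0.6, -11.4, 4.7]
finger_gap: 0.0125
grip_force: 99.6
```

```bash
python3 - <<'E'
from h import *
delta([.5675,-.0073,.1193],180)
E
```

```text
shift mm [ 0.1 -1.2  0.1] rot [-0.0036  0.0008 -0.0012] F [ -0.64 -11.4    4.65] t 13.65 gap 0.012529092904545769
```

step_arm:
  moves:
    - [[0, -4, 0], [0, 0, 0], 0]
    - [[0, -12, 0], [0, 0, 0], 0]
    - [[0, -22, 0], [0, 0, 0], 0]
    - [[0, -32, 0], [0, 0, 0], 0]
    - [[0, -42, 0], [0, 0, 0], 0]
    - [[0, -48, 0], [0, 0, 0], 0]
    - [[0, -51, 0], [0, 0, 0], 0]
    - [[0, -51, 0], [0, 0, 0], 0]

```text
clock: 14.32
tcp_pos: [0.5674, -0.0535, 0.1193]
orientation: [0.001, -0.001, 1.0, 0.002]
wrist_force: [-0.5, 2.3, 6.5]
finger_gap: 0.0122
grip_force: 99.8
```

step_arm:
  moves:
    - [[0, -1, 0], [0, 0, 0], 0]
    - [[0, -2, 0], [0, 0, 0], 0]
    - [[0, -3, 0], [0, 0, 0], 0]
    - [[0, -4, 0], [0, 0, 0], 0]
    - [[0, -4, 0], [0, 0, 0], 0]

```text
clock: 14.73
tcp_pos: [0.5673, -0.0564, 0.1193]
orientation: [0.001, -0.001, 1.0, 0.003]
wrist_force: [0.1, 5.7, 6.6]
finger_gap: 0.0123
grip_force: 99.9
```

step_arm:
  moves:
    - [[0, -1, 0], [0, 0, 0], 0]
    - [[0, -2, 0], [0, 0, 0], 0]
    - [[0, -3, 0], [0, 0, 0], 0]
    - [[0, -4, 0], [0, 0, 0], 0]
    - [[0, -4, 0], [0, 0, 0], 0]

```text
clock: 15.15
tcp_pos: [0.5673, -0.0601, 0.1193]
orientation: [0.001, -0.001, 1.0, 0.003]
wrist_force: [1.0, 6.9, 6.5]
finger_gap: 0.0122
grip_force: 100.0
```

step_arm:
  moves:
    - [[0, -1, 0], [0, 0, 0], 0]
    - [[0, -2, 0], [0, 0, 0], 0]
    - [[0, -3, 0], [0, 0, 0], 0]
    - [[0, -3, 0], [0, 0, 0], 0]

```text
clock: 15.48
tcp_pos: [0.5673, -0.0619, 0.1194]
orientation: [0.001, -0.002, 1.0, 0.004]
wrist_force: [0.5, 11.0, 8.6]
finger_gap: 0.0124
grip_force: 100.1
```

step_arm:
  moves:
    - [[0, 8, -1], [0, 0, 0], 0]
    - [[0, 24, -1], [0, 0, 0], 0]
    - [[0, 42, -1], [0, 0, 0], 0]
    - [[0, 56, -1], [0, 0, 0], 0]
    - [[0, 61, -1], [0, 0, 0], 0]
    - [[0, 62, -1], [0, 0, 0], 0]
    - [[0, 62, -1], [0, 0, 0], 0]

```text
clock: 16.07
tcp_pos: [0.5668, -0.0051, 0.1195]
orientation: [-0.001, -0.0, 1.0, -0.002]
wrist_force: [-0.5, -8.4, -0.6]
finger_gap: 0.0123
grip_force: 98.9
```

step_arm:
  moves:
    - [[0, -12, 0], [0, 0, 0], 0]
    - [[0, -32, 0], [0, 0, 0], 0]
    - [[0, -50, 0], [0, 0, 0], 0]
    - [[0, -60, 0], [0, 0, 0], 0]
    - [[0, -62, 0], [0, 0, 0], 0]
    - [[0, -62, 0], [0, 0, 0], 0]

```text
clock: 16.57
tcp_pos: [0.567, -0.0642, 0.1197]
orientation: [0.0, -0.0, 1.0, 0.003]
wrist_force: [0.9, 8.2, 0.0]
finger_gap: 0.0125
grip_force: 99.2
```

```bash
python3 - <<'E'
from h import *
snap("wrist","w3");snap("side","s3");delta([.5673,-.0619,.1193],180)
w=cv2.imread("pics/w3.png");a=cv2.imread("pics/s3.png")[120:210,215:320]
o=np.zeros((384,800,3),np.uint8);o[:,:512]=w;o[:247,512:]=cv2.resize(a,(288,247));cv2.imwrite("pics/z3.png",o)
E
```

```text
shift mm [-0.3  2.   0.3] rot [0.0062 0.     0.0012] F [1.56 7.96 0.38] t 16.6667 gap 0.011758737185178777
```

View pics/z3.png

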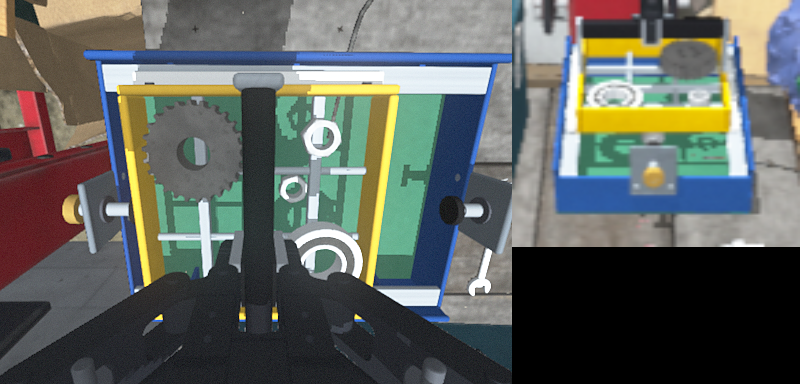

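step_arm:
  moves:
    - [[0, 16, 0], [0, 0, 0], 0]
    - [[0, 41, 0], [0, 0, 0], 0]
    - [[0, 61, 0], [0, 0, 0], 0]
    - [[0, 62, 0], [0, 0, 0], 0]
    - [[0, 46, 0], [0, 0, 0], 0]
    - [[0, 20, 0], [0, 0, 0], 0]
    - [[0, 1, 0], [0, 0, 0], 0]
    - [[0, 0, 0], [0, 0, 0], 0]

```text
clock: 17.33
tcp_pos: [0.5673, -0.0656, 0.1199]
orientation: [0.0, 0.0, 1.0, 0.004]
wrist_force: [2.4, 12.2, 2.1]
finger_gap: 0.0119
grip_force: 99.8
```

step_arm:
  moves:
    - [[0, 18, 0], [0, 0, 0], 0]
    - [[0, 44, 0], [0, 0, 0], 0]
    - [[0, 62, 0], [0, 0, 0], 0]
    - [[0, 62, 0], [0, 0, 0], 0]
    - [[0, 44, 0], [0, 0, 0], 0]
    - [[0, 18, 0], [0, 0, 0], 0]
    - [[0, 0, 0], [0, 0, 0], 0]
    - [[0, 0, 0], [0, 0, 0], 0]

```text
clock: 18.0
tcp_pos: [0.5673, -0.0655, 0.12]
orientation: [0.001, 0.0, 1.0, 0.004]
wrist_force: [0.6, 11.8, 1.9]
finger_gap: 0.0124
grip_force: 100.0
```

```bash
python3 - <<'E'
from h import *
snap("wrist","w4");snap("side","s4");delta([.5673,-.0619,.1193],180)
w=cv2.imread("pics/w4.png");a=cv2.imread("pics/s4.png")[120:210,215:320]
o=np.zeros((384,800,3),np.uint8);o[:,:512]=w;o[:247,512:]=cv2.resize(a,(288,247));cv2.imwrite("pics/z4.png",o)
E
```

```text
shift mm [-0.1  2.4  0.6] rot [0.0075 0.0008 0.0006] F [0.61 9.82 1.62] t 18.1 gap 0.011942230590889336
```

View pics/z4.png

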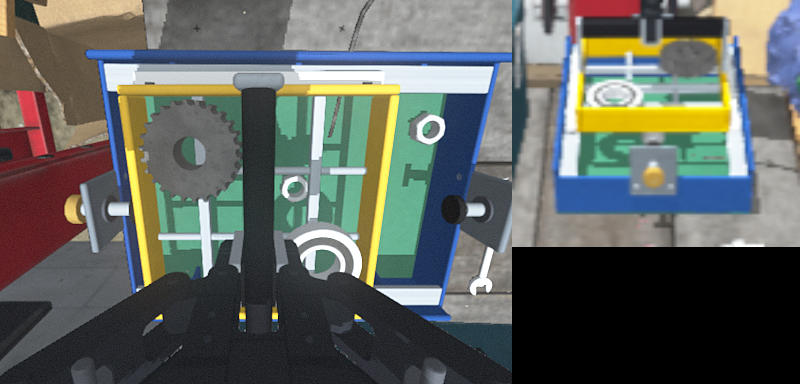

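step_arm:
  moves:
    - [[0, 18, 0], [0, 0, 0], 0]
    - [[0, 44, 0], [0, 0, 0], 0]
    - [[0, 62, 0], [0, 0, 0], 0]
    - [[0, 62, 0], [0, 0, 0], 0]
    - [[0, 44, 0], [0, 0, 0], 0]
    - [[0, 18, 0], [0, 0, 0], 0]
    - [[0, 0, 0], [0, 0, 0], 0]
    - [[0, 0, 0], [0, 0, 0], 0]

```text
clock: 18.77
tcp_pos: [0.5674, -0.0656, 0.12]
orientation: [0.001, 0.0, 1.0, 0.004]
wrist_force: [0.2, 12.4, 3.0]
finger_gap: 0.012
grip_force: 100.2
```

step_arm:
  moves:
    - [[0, 18, 0], [0, 0, 0], 0]
    - [[0, 44, 0], [0, 0, 0], 0]
    - [[0, 62, 0], [0, 0, 0], 0]
    - [[0, 62, 0], [0, 0, 0], 0]
    - [[0, 44, 0], [0, 0, 0], 0]
    - [[0, 18, 0], [0, 0, 0], 0]
    - [[0, 0, 0], [0, 0, 0], 0]
    - [[0, 0, 0], [0, 0, 0], 0]

```text
clock: 19.43
tcp_pos: [0.5674, -0.0657, 0.12]
orientation: [0.001, 0.0, 1.0, 0.004]
wrist_force: [0.8, 12.3, 2.6]
finger_gap: 0.0122
grip_force: 100.3
```

step_arm:
  moves:
    - [[0, 5, 0], [0, 0, 0], 0]
    - [[0, 15, 0], [0, 0, 0], 0]
    - [[0, 25, 0], [0, 0, 0], 0]
    - [[0, 31, 0], [0, 0, 0], 0]
    - [[0, 33, 0], [0, 0, 0], 0]
    - [[0, 33, 0], [0, 0, 0], 0]

```text
clock: 19.93
tcp_pos: [0.5668, -0.0319, 0.1195]
orientation: [-0.0, -0.001, 1.0, 0.001]
wrist_force: [-0.5, 0.4, -4.6]
finger_gap: 0.0118
grip_force: 99.2
```

```bash
python3 - <<'E'
from h import *
P=imaging.camera_params("wrist");snap("wrist","w5");snap("side","s5");delta([.5673,-.035,.1193],180)
S=imaging.camera_params("side")
# expected deck nut spots: sieve centre (.565,-.034), deck nut centre z~.0665; and floor nuts
for x in(-.055,0,.055):
  for y in(-.042,0,.042):print((x,y),proj(S,(.565+x,-.034+y,.0665)).round(1))
w=cv2.imread("pics/w5.png")[40:330,85:500];a=cv2.imread("pics/s5.png")[125:205,225:315];b=cv2.imread("pics/s0.png") if 0 else None
o=np.zeros((600,800,3),np.uint8)
o[:,:500]=0;o[:266,:380]=cv2.resize(w,(380,266));o[0:374,380:800]=cv2.resize(a,(420,374),interpolation=cv2.INTER_CUBIC);cv2.imwrite("pics/z5.png",o)
E
```

```text
shift mm [-0.4 -2.5  0.3] rot [ 0.001  -0.0005  0.0014] F [-0.05  0.96 -5.26] t 20.0333 gap 0.012152321619299569
(-0.055, -0.042) [282.9 147.1]
(-0.055, 0) [283.4 154.1]
(-0.055, 0.042) [284.  161.5]
(0, -0.042) [265.8 147.1]
(0, 0) [265.9 154.2]
(0, 0.042) [266.1 161.6]
(0.055, -0.042) [248.7 147.2]
(0.055, 0) [248.4 154.2]
(0.055, 0.042) [248.1 161.6]
```

step_arm:
  moves:
    - [[0, 0, 0.8], [0, 0, 0], 0]
    - [[0, 0, 0.8], [0, 0, 0], 12]
    - [[0, 0, 0.8], [0, 0, 0], 16]
    - [[0, 0, 0.8], [0, 0, 0], 22]
    - [[0, 0, 0.8], [0, 0, 0], 32]
    - [[0, 0, 0.8], [0, 0, 0], 42]
    - [[0, 0, 0.8], [0, 0, 0], 45]
    - [[0, 0, 0.8], [0, 0, 0], 45]
  grip_force: 20

```text
clock: 20.7
tcp_pos: [0.5675, -0.0331, 0.1194]
orientation: [0.0, -0.0, 1.0, 0.0]
wrist_force: [-0.1, 0.5, -0.6]
finger_gap: 0.045
grip_force: 0.0
```

step_arm:
  moves:
    - [[0, 0, -5], [0, 0, 0], 45]
    - [[0, 0, -20], [0, 0, 0], 45]
    - [[0, 0, -40], [0, 0, 0], 45]
    - [[0, 0, -70], [0, 0, 0], 45]
    - [[0, 0, -100], [0, 0, 0], 45]
    - [[0, 0, -130], [0, 0, 0], 45]
    - [[0, 0, -150], [0, 0, 0], 45]
    - [[0, 0, -150], [0, 0, 0], 45]

```text
clock: 21.37
tcp_pos: [0.5694, -0.0335, 0.2749]
orientation: [0.005, -0.0, 1.0, -0.001]
wrist_force: [0.5, -0.5, 0.2]
finger_gap: 0.0452
grip_force: 0.0
```

```bash
python3 - <<'E'
from h import *
P=imaging.camera_params("wrist");np.save("w6.npy",P,allow_pickle=True);snap("wrist","w6");snap("side","s6");snap("top","t6");delta([.5673,-.035,.1193],180)
for p in((.464,-.175,.063),(.464,.105,.063),(.668,-.175,.063),(.668,.105,.063)):print(proj(P,p))
w=cv2.imread("pics/w6.png");a=cv2.imread("pics/s6.png")[125:205,225:315];t=cv2.imread("pics/t6.png")[150:245,280:385]
o=np.zeros((600,800,3),np.uint8)
o[:384,:512]=w;o[:256,512:]=cv2.resize(a,(288,256),interpolation=cv2.INTER_CUBIC);o[300:560,512:]=cv2.resize(t,(288,260),interpolation=cv2.INTER_CUBIC);cv2.imwrite("pics/z6.png",o)
E
```

```text
shift mm [-1.000e-01 -2.000e+00  1.497e+02] rot [0.0005 0.0004 0.0003] F [-0.76 -0.25 -1.01] t 21.5167 gap 0.04492768294695903
[136.87181246  76.52845138]
[376.66545397  76.79578657]
[155.96712447 234.7620613 ]
[357.62069271 235.1494158 ]
```

View pics/z6.png

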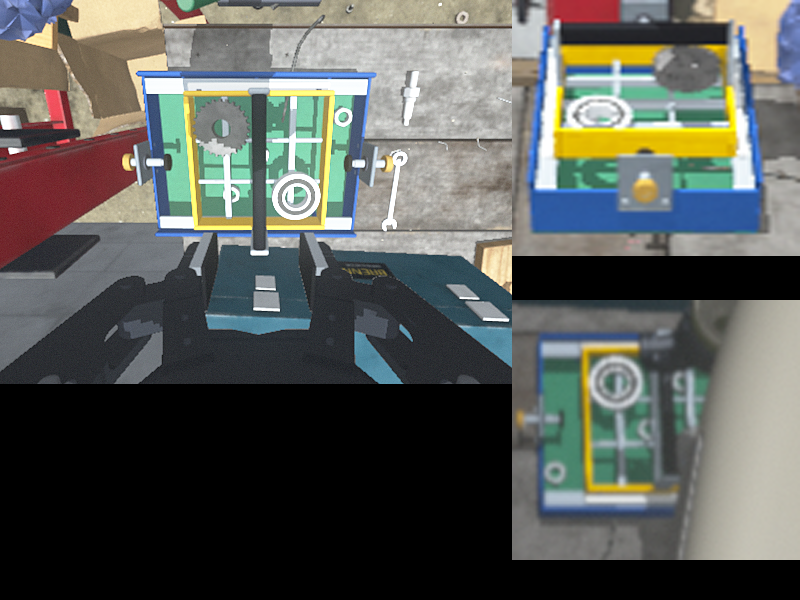

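```bash
python3 - <<'E'
from h import *
W=np.load("w6.npy",allow_pickle=True).item();T=imaging.camera_params("top")
for a,b in(((343,117),(295.7,212.1)),((265,157),(329.2,197.5)),((232,195),(343.1,179.2))):print(tri(W,a,T,b))
w=cv2.imread("pics/w6.png")[180:210,215:250].max(2)
for z in(.0105,.0665):
  for p in((232,195),):
    q=onz(W,*p,z);print(z,q,"top pix",proj(T,q))
E
```

```text
(array([0.51264961, 0.0833333 , 0.01828965]), np.float64(0.0022302473528721355))
(array([ 0.56058025, -0.02431444,  0.03955141]), np.float64(0.005003171112939629))
(array([ 0.61660623, -0.07039362,  0.04599764]), np.float64(0.0031174480476787963))
0.0105 [ 0.6270221  -0.07298394  0.0105    ] top pix [341.49381427 179.22639167]
0.0665 [ 0.60845731 -0.06743272  0.0665    ] top pix [343.19225947 180.44876977]
```

step_arm:
  moves:
    - [[20, 0, 0], [0, 0, 0], 45]
    - [[50, 0, 0], [0, 0, 0], 45]
    - [[70, 0, 0], [0, 0, 0], 45]
    - [[80, 0, 0], [0, 0, 0], 45]
    - [[80, 0, 0], [0, 0, 0], 45]
    - [[80, 0, 0], [0, 0, 0], 45]
    - [[80, 0, 0], [0, 0, 0], 45]

```text
clock: 22.1
tcp_pos: [0.4881, -0.0333, 0.2688]
orientation: [0.0, -0.0, 1.0, 0.0]
wrist_force: [0.0, -1.0, -0.3]
finger_gap: 0.0442
grip_force: 0.0
```

```bash
python3 - <<'E'
from h import *
W=np.load("w6.npy",allow_pickle=True).item();V=imaging.camera_params("wrist");snap("wrist","w7")
a=cv2.imread("pics/w6.png");b=cv2.imread("pics/w7.png")
for name,(u,v),hh in(("nut1",(343,117),11),("nut2",(265,157),8),("nut3",(232,195),10),("bearing",(296,195),22),("gear",(222,126),26)):
    t=a[v-hh:v+hh+1,u-hh:u+hh+1];r=cv2.matchTemplate(b,t,cv2.TM_CCOEFF_NORMED)
    p0=proj(V,onz(W,u,v,.0105));p1=proj(V,onz(W,u,v,.0665))
    m=np.full_like(r,-1);x0=int(p0[0])-hh-15;y0=int(min(p0[1],p1[1]))-hh-12;y1=int(max(p0[1],p1[1]))-hh+12
    x1=x0+30;m[max(y0,0):y1,x0:x1]=r[max(y0,0):y1,x0:x1]
    _,s,_,l=cv2.minMaxLoc(m);q=(l[0]+hh,l[1]+hh)
    print(name,s,q,"floor",p0.round(1),"deck",p1.round(1),tri(W,(u,v),V,q))
print(a[180:212,218:246].max(2)//26)
E
```

```text
nut1 0.8250386714935303 (338, 177) floor [338.4 176.1] deck [337.8 184.6] (array([0.51164504, 0.08292238, 0.01738798]), np.float64(0.0004957365314644649))
nut2 0.9325936436653137 (264, 214) floor [264.2 212. ] deck [264.1 220. ] (array([ 0.56569066, -0.02373304,  0.02573801]), np.float64(0.00022667539259949883))
nut3 0.8245530724525452 (233, 246) floor [232.6 246.4] deck [232.7 253.9] (array([ 0.62816433, -0.07297728,  0.00701775]), np.float64(0.0007002598098617974))
bearing 0.3069791793823242 (295, 255) floor [293.9 246.4] deck [293.7 253.8] (array([0.60592057, 0.01643761, 0.07373339]), np.float64(0.0018162577625133935))
gear 0.29897183179855347 (223, 192) floor [223.1 184.2] deck [223.3 192.6] (array([ 0.52032235, -0.07787936,  0.06291821]), np.float64(0.0004273146505765228))
[[9 9 9 9 9 9 9 9 9 9 9 9 9 9 9 9 9 9 9 9 9 9 9 9 9 9 9 9]
 [9 9 9 9 9 9 9 9 9 9 9 9 9 9 9 9 9 9 9 9 9 9 9 9 9 9 9 9]
 [9 9 9 9 9 9 9 9 9 9 9 9 9 9 9 9 9 9 9 9 9 9 9 9 9 9 9 9]
 [9 9 9 9 9 9 9 9 9 9 9 9 9 9 9 9 9 9 9 9 9 9 9 9 9 9 9 9]
 [7 7 7 7 7 7 9 9 9 9 9 9 9 4 4 4 5 7 7 8 8 8 8 8 8 7 8 8]
 [8 8 8 8 8 8 9 
[... 877 characters left out ...]
5 5 5 4 9 9 9 9 9 9 6 9 9 9 9 9 9 5 5 5 5 5 5 5 5]
 [5 5 5 5 5 5 4 9 9 9 9 9 9 6 9 9 9 9 6 4 5 5 5 5 5 5 5 5]
 [5 5 5 5 5 5 4 9 9 9 9 9 9 7 6 6 5 4 5 5 5 5 5 5 5 5 5 5]
 [5 5 5 5 5 5 4 9 9 9 9 9 9 6 4 4 5 5 5 5 5 5 5 5 5 5 5 5]
 [5 5 5 5 5 5 4 9 9 9 9 9 9 7 4 5 5 5 5 5 5 5 5 5 5 5 5 5]
 [5 5 5 5 5 5 4 9 9 9 9 9 9 7 4 5 5 5 5 5 5 5 5 5 5 5 5 5]
 [5 5 5 5 5 5 4 9 9 9 9 9 9 7 4 5 5 5 5 5 5 5 5 5 5 5 5 5]
 [5 5 5 5 5 5 4 9 9 9 9 9 9 8 4 5 5 5 5 5 5 5 5 5 5 5 5 5]
 [5 5 5 5 5 5 4 9 9 9 9 9 9 8 4 5 5 5 5 5 5 5 5 5 5 5 5 5]
 [5 5 5 5 5 5 4 9 9 9 9 9 9 9 4 5 5 5 5 5 5 5 5 5 5 5 5 5]
 [5 5 5 5 5 5 4 8 9 9 9 9 9 9 4 5 5 5 5 5 5 5 5 5 5 5 5 5]
 [5 5 5 5 5 5 4 8 9 9 9 9 9 9 4 5 5 5 5 5 5 5 5 5 5 5 5 5]]
```

```bash
python3 -c "
from h import *
print(env.hand_in())"
```

```text
the job is handed in; nothing more can be done
None
```

I handed the job in at about 22 s, but no verdict came back: the camera checks put all three nuts on the tray floor (the middle one, partly hidden by the handle, least certainly) and the gear and bearing in the sieve, which sits released on the rails after six bump strokes at each end (force read at three left, all six right).

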